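# Clear the chopping board: spatula to the crock, honing steel home in the knife block

### The job

Clear the chopping board. Stand the red spatula in the blue utensil crock with its head up and its handle end resting on the crock's floor, and slide the honing steel, point first, into the empty round bore at the top of the slanted knife block until its tip rests on the bottom of the bore. Leave the crock standing where it is and do not disturb the bottle, the jar or the mug.

Things in the scene. Friction and masses are not known exactly. Their poses are not given: they have to be found in the camera images.
- board: Fixed pale wooden chopping board lying flat on the bench, 320 mm (its x) by 300 mm (its y), 20 mm thick. Origin: centre of its underside.
- steel: Loose honing steel, 200 mm long, 0.18 kg. Its x axis runs level from handle to tip. Round steel blade, 12 mm thick, from x = 0 to +120 mm; guard 34 mm wide behind it; black flat-sided handle 28 mm wide (y), 24 mm high (z), to x = -80 mm. Centre line 12 mm above its underside, where the origin lies, below the guard's front face. It lies on the board, handle nearest the robot, within 25 degrees.
- steel_grip (a point): Middle of the steel's handle, on its centre line, 40 mm behind the guard's front face and 160 mm from the tip (the steel balances between this point and the guard).
- steel_tip (a point): Tip of the blade, on its centre line.
- spatula: Loose spatula, 200 mm long, 0.07 kg, lying flat on the board. Its x axis runs level from head to handle end. Wooden flat-sided handle 18 mm wide (y), 14 mm high (z), from x = 0 to +142 mm; red rigid head 46 mm wide, 14 mm thick, to x = -58 mm. Origin: on the underside where handle meets the red collar. It lies with its head nearest the robot, within 25 degrees.
- spatula_neck (a point): Point on the handle's centre line, 22 mm from the origin towards the handle end (120 mm from that end), 7 mm above the underside.
- spatula_end (a point): Centre of the free end of the spatula's handle.
- crock: Loose blue ceramic utensil crock, 0.9 kg, round, upright, empty, open at the top: outer diameter 124 mm, wall 7 mm, height 130 mm, inner floor 9 mm above its underside. Origin: centre of its underside. It stands on one side of the board and the knife block on the other; which is where changes from run to run.
- knife_block: Fixed slanted wooden knife block, 112 mm wide (y), 209 mm long (x), 174 mm high. Its face looks towards the robot (-x, yaw within 17 degrees) and up. Its bore and slots run in along (0.643, 0, -0.766) of its axes, 40 degrees from vertical. Five knife handles stand out of its lower slots, by up to 112 mm; the nearest are 47 mm below the bore, measured down the face. Origin: centre of its underside.
- bore_mouth (a point): Centre of the mouth of the empty round bore for the steel, at the middle of the top of the block's face, 158 mm above the bench. 18 mm in diameter, with a 3 mm chamfer, 112 mm deep, closed at the bottom. With its tip on the bottom the steel's guard stands 8 mm off the face. Let go inside, the steel slides down by its own weight.
- bore_floor (a point): Centre of the bore's closed bottom, 112 mm from the mouth along the bore.
- oil_bottle: Bystander: green glass bottle, 64 mm in diameter, 210 mm tall, beyond the board. Origin: centre of its underside.
- spice_jar: Bystander: amber jar, 68 mm in diameter, 110 mm tall, beyond the board. Origin: centre of its underside.
- mug: Bystander: white mug, 84 mm in diameter, 95 mm tall, beyond the board. Origin: centre of its underside.

How it is judged:
By the outcome, as a careful person would: the job done as asked, in the order asked, and still so for the second after the job is handed in, with the robot touching nothing.
It also fails if it takes over 67 s, if anything falls off the work surface, if the arm or the gripper's body presses on something with over 40 N, if the wrist force passes 120 N, or if a joint passes its speed limit or range.

### The arm

A 6-joint arm with a two-finger parallel gripper is mounted at the origin on the work surface. World frame = base frame: x ahead of the robot, y to its left, z up, the work surface at z = 0. Lengths are in m, angles in rad, forces in N, time in s.
With the tool pointing down it reaches from about 0.225 to 0.875 m from the base axis. Payload 3.4 kg.
Tool frame: the origin (TCP) lies midway between the tips of the shut fingers; the grasp point (between the pads) lies 19 mm behind it (pinch_z is the distance from the TCP to the grasp point, in m); z points along the fingers, y is the line along which they close (so a half turn about z gives the same grasp; the last joint's range is limited). The gripper opens to 85 mm and grips with 20 to 120 N. Pads are 22 mm wide; open, the fingers measure 114 mm over their backs; the gripper's body (76 mm by 85 mm) begins 54 mm behind the grasp point. The pads swing forward as they close: fully open they stand 13 mm farther back than shut.
Start: joints at [1.014, 0.276, 1.505, -0, 1.361, -0.121], TCP at [0.243, 0.521, 0.231] pointing down, gripper open.
Joint ranges: [-2.89, 2.89], [-0.75, 2.08], [0.22, 2.7], [-1.18, 4.32], [0.11, 2.71], [-2.7, 2.7]. Speed limits (rad/s): [2.57, 2.57, 3.14, 3.14, 3.14, 3.14].

### API

Orientations are given as a unit quaternion [w, x, y, z].
In Python, from rig import get_state, get_image, sign_off, pinch_z gives the robot as it stands.
- The arm moves only by the tool send_rows, never from a script. Its argument "steps" is one flat list of numbers, 5 for each row, row after row: the gripper's target within -1 to 1 (fully open at 1, half-way at 0, shut at -1), then the shift along the tool's x, y, z in cm, then the turn about the tool's z in degrees. In form: [gripper, x, y, z, roll, gripper, x, y, z, roll, ...]. A call has 1 to 12 rows; each row shifts and turns the commanded pose from where the row before left it, along the tool's axes as they then stand; what a row does not reach is not made up. A row lasts 1/10 s, in which the tool goes at most 50 mm and 8.59 degrees, less where a joint would pass 70% of its speed; a pose out of reach is approached as far as the arm can. A call is refused whole if a number of a shift passes 5 or a number of a turn 8.59, either way. A call with a gripper value outside its range is refused whole. The fingers move at their own pace and stop on an object; "newtons" is the grip in N (left out, the last holds). Time passes only in rows, so rows that do not move let the fingers close. It gives the time, the measured TCP pose, the force, the opening and the grip force at its end, in the units of the state.
- get_state(): the state, without advancing time (a new reading comes with each control period).
- get_image(name): name is "scene" or "top"; returns a dict with "color" (400x640x3 uint8, red, green, blue), "mtx" (3x3 intrinsics, pixels), "k1" (the pictures are not rectified: a ray, as slopes to the right and down, at radius r is drawn at 1 + k1 r^2 times it, then the intrinsics apply), "T" (4x4, takes a point from camera to world coordinates). Camera axes: x right, y down, z forward; pixel columns grow to the right and rows downward; lengths in m; the calibration is good to about 2 mm. A picture is of the moment at which its call begins. There is no depth.
- sign_off(): hands the job in; it is judged then, once.
The state is a dict: "clock": time; "qpos": joint angles; "qd": joint speeds; "effort": joint torques, N m; "position": TCP position; "ee_rot": TCP orientation; "contact_force": force on the tool from outside, world axes, zero at the start; "moment": the same for the moment, N m; "width": finger opening in m; "gripper_force": force on a finger pad.
Only numpy, scipy, OpenCV 4.12 (cv2) and the standard library are available. Lean on these libraries where they do the work, as an engineer would, in place of code of your own. Each camera call takes 0.05 s, during which the arm holds its last target. There are 200 camera calls.

## Working session

There is one attempt and no reset: what is moved stays moved. The work goes in short steps, Python scripts to look and compute and a tool call to move; the robot and the scene stay as the last step left them, time stands still between calls to the robot, and variables do not carry over. Pictures are saved under pics/ and viewed, at most 10 in all, crops included, and the job is handed in when it is done.

Besides the shell and the picture viewer there is one more tool, called as name(argument=value, ...) on one line, values as JSON. send_rows: Moves the arm, as the interface text tells. Its arguments: {"type":"object","properties":{"steps":{"type":"array"},"newtons":{"type":"number"}},"required":["steps"]}

```bash
mkdir -p pics; ls
python3 - <<'E'
from rig import *
import cv2,numpy as np
print(get_state(),pinch_z)
for n in("scene","top"):
    d=get_image(n);cv2.imwrite(f"pics/{n}0.png",d["color"][:,:,::-1]);print(n,d["mtx"],d["k1"],d["T"])
    np.savez(f"{n}0.npz",**d)
E
```

```text
pics
{'clock': 0.0, 'qpos': array([ 1.01399571e+00,  2.76621547e-01,  1.50614626e+00,  4.89280020e-06,
        1.36069913e+00, -1.21027448e-01]), 'qd': array([-7.08603778e-04,  1.98470252e-04,  1.17858802e-03,  6.18844305e-04,
        1.62256559e-06, -1.61252290e-04]), 'effort': array([ 6.14186301e-04, -4.16783524e+01, -2.45806360e+01, -8.78783817e-05,
        1.12146424e-02,  2.26467267e-05]), 'position': array([0.24244825, 0.52079927, 0.23041934]), 'ee_rot': array([-3.13820461e-04,  2.16167064e-01,  9.76355940e-01, -8.83036528e-04]), 'contact_force': array([ 0.32642192,  0.79062519, -0.14786951]), 'moment': array([ 0.00192109, -0.03108474, -0.0507336 ]), 'gripper_force': 0.0, 'width': 0.08560868186255244} 0.0187
scene [[421.80237996   0.         325.46690244]
 [  0.         421.80237996 190.9607211 ]
 [  0.           0.           1.        ]] -0.11271922369160711 [[-0.46532498  0.50842676 -0.72455152  1.45394403]
 [ 0.88509483  0.2755317  -0.37508588  0.44488169]
 [ 0.00893322 -0.81583363 -0.57821768  0.78835609]
 [ 0.          0.          0.          1.        ]]
top [[513.23663533   0.         321.05992132]
 [  0.         513.23663533 201.00824479]
 [  0.           0.           1.        ]] -0.012090392477282016 [[-0.00780574 -0.99144341  0.13030364  0.45166856]
 [-0.99996592  0.0080894   0.00164775 -0.00531919]
 [-0.00268773 -0.13028634 -0.99147277  1.45978083]
 [ 0.          0.          0.          1.        ]]
```

View pics/scene0.png

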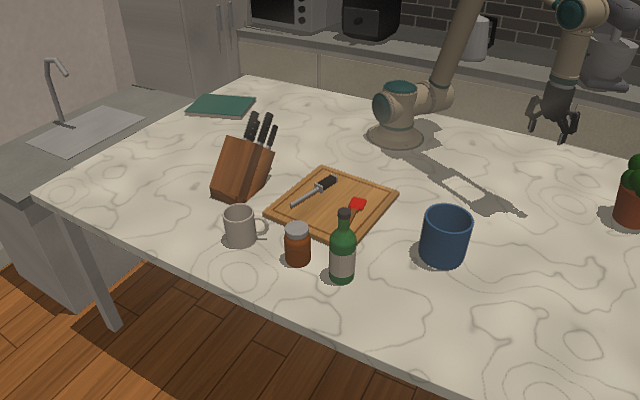

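View pics/top0.png

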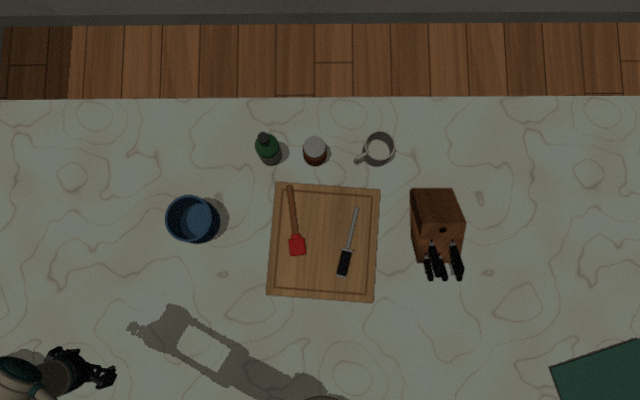

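The scene view shows the knife block at left (240,170), with the board, steel (315,190) and spatula (357,204) in the middle and the crock at (446,235). In the top view the spatula runs from its head (297,245) to its handle end (290,186), and the steel from its handle (344,263) to its tip (357,208). The bore is near (443,229) and the crock at (192,219). I'll enlarge both.

```bash
cat > h.py <<'E'
import cv2,numpy as np
def ray(d,p):
    p=np.float64(p).reshape(-1,2);K=d["mtx"];s=(p-K[:2,2])/K[0,0];u=s.copy()
    for _ in range(20): u=s/(1+d["k1"]*(u**2).sum(1,keepdims=True))
    v=np.c_[u,np.ones(len(u))]@d["T"][:3,:3].T
    return d["T"][:3,3],v/np.linalg.norm(v,axis=1,keepdims=True)
def plane(d,p,z):
    o,v=ray(d,p);return o+v*((z-o[2])/v[:,2])[:,None]
def tri(da,pa,db,pb):
    A=np.zeros((3,3));b=np.zeros(3)
    R=[]
    for d,p in((da,pa),(db,pb)):
        o,v=ray(d,p);M=np.eye(3)-np.outer(v[0],v[0]);A+=M;b+=M@o;R.append((o,M))
    x=np.linalg.solve(A,b);return x,[np.linalg.norm(M@(x-o)) for o,M in R]
def proj(d,X):
    T=np.linalg.inv(d["T"]);c=np.atleast_2d(X)@T[:3,:3].T+T[:3,3];u=c[:,:2]/c[:,2:]
    u=u*(1+d["k1"]*(u**2).sum(1,keepdims=True));return u*d["mtx"][0,0]+d["mtx"][:2,2]
E
python3 - <<'E'
import cv2
a=cv2.imread("pics/top0.png")[165:315,260:475];b=cv2.imread("pics/scene0.png")[100:250,200:410]
g=lambda a:cv2.convertScaleAbs(cv2.resize(a,None,fx=3.7,fy=3.7,interpolation=cv2.INTER_CUBIC),alpha=1.6)
cv2.imwrite("pics/topc.png",g(a));cv2.imwrite("pics/scc.png",g(b))
E
```

```text
(no output)
```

View pics/topc.png

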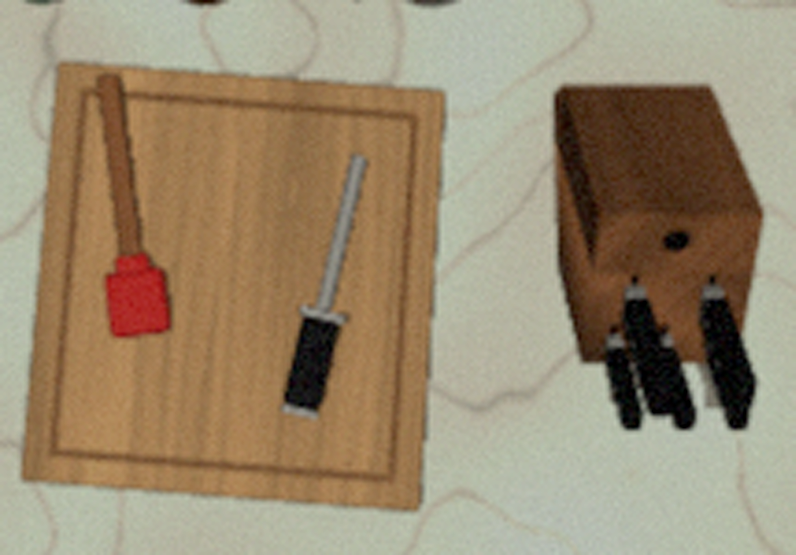

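View pics/scc.png

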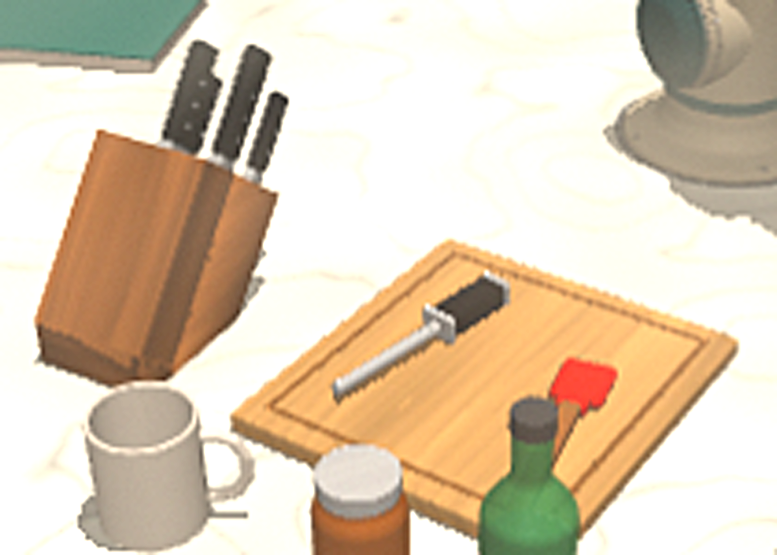

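The enlarged top view shows the bore at crop (676,240), the block's ridge from (598,210) to (760,212), and both utensils clearly. The enlarged scene view shows the block's top ridge from about (98,131) to (205,160), both handles, and the bottle partly hiding the spatula. The moves can't tilt the tool, so I plan to tilt each utensil in the grip by pressing its rear part down on the fixed block's ridge.

Run:
```python
from h import *
t=dict(np.load("top0.npz"));s=dict(np.load("scene0.npz"))
def blobs(d,m,box,n=2):
    M=np.zeros(m.shape,np.uint8);x0,y0,x1,y1=box;M[y0:y1,x0:x1]=m[y0:y1,x0:x1]
    _,l,st,c=cv2.connectedComponentsWithStats(M);o=np.argsort(-st[1:,4])[:n]+1
    return [(c[i],st[i,4],st[i],(l==i)) for i in o]
def hsv(d):return cv2.cvtColor(d["color"],cv2.COLOR_RGB2HSV).astype(int)
ht,hs=hsv(t),hsv(s)
def red(h):return (((h[...,0]<6)|(h[...,0]>174))&(h[...,1]>190)&(h[...,2]>80))
def blk(h,v):return (h[...,2]<v)
def axis(m):
    p=np.argwhere(m)[:,::-1].astype(float);c,v,w=cv2.PCACompute2(p,None);return c[0],v,w
R=[]
for nm,ft,fs,bt,bs in(("head",red(ht),red(hs),(260,180,320,270),(330,180,380,220)),("steelhandle",blk(ht,45),blk(hs,75),(320,240,370,285),(300,165,345,200))):
    a=blobs(t,ft,bt,1)[0];b=blobs(s,fs,bs,1)[0];print(nm,a[:3],b[:3],tri(t,a[0],s,b[0]))
    c,v,w=axis(a[3]);print(c,v,np.sqrt(w.ravel()))
bo=blobs(t,blk(ht,30),(430,220,455,237),2)
for b in bo:print("bore",b[:3],plane(t,b[0],.158))
# crock
for d,h,nm,bx in((t,ht,"t",(150,180,235,260)),(s,hs,"s",(410,195,485,280))):
    m=((h[...,0]>98)&(h[...,0]<122)&(h[...,1]>90));b=blobs(d,m,bx,1)[0];print("crock",nm,b[:3])
# spatula handle: brown, darker than board
print("colors handle",ht[200,290:300].tolist(), "board",ht[215,320].tolist(),"blade",ht[225,350:358].tolist())
tc=lambda x,y:(260+(x+.5)/3.7-.5,165+(y+.5)/3.7-.5)
sc=lambda x,y:(200+(x+.5)/3.7-.5,100+(y+.5)/3.7-.5)
for n,a,b in(("ridgeR",(760,212),(98,131)),("ridgeL",(598,210),(205,160)),("tip",(361,157),(338,391)),("rear",(301,411),(500,288))):print(n,tri(t,tc(*a),s,sc(*b)))
for n,a in(("spat end",(107,76)),("collar",(131,257)),("headL",(112,334)),("headR",(169,325)),("rL",(598,210)),("rR",(760,212))):print(n,plane(t,tc(*a),.027 if n[0]!='r' else .174))
```

```text
head (array([296.52173913, 245.19927536]), np.int32(276), array([289, 234,  17,  22, 276], dtype=int32)) (array([356.96753247, 203.13636364]), np.int32(154), array([349, 197,  17,  15, 154], dtype=int32)) (array([0.51626006, 0.06601905, 0.03144988]), [np.float64(0.00013282258715895852), np.float64(0.00013282258715900083)])
[296.52173913 245.19927536] [[ 0.07896462  0.99687742]
 [ 0.99687742 -0.07896462]] [5.69201217 4.15234556]
steelhandle (array([343.7654321 , 262.78600823]), np.int32(243), array([337, 251,  15,  25, 243], dtype=int32)) (array([327.42105263, 181.61842105]), np.int32(152), array([318, 175,  18,  15, 152], dtype=int32)) (array([ 0.465772  , -0.06228545,  0.03778582]), [np.float64(0.0019883526169546147), np.float64(0.001988352616954667)])
[343.7654321  262.78600823] [[-0.23881806  0.97106433]
 [ 0.97106433  0.23881806]] [6.93001237 2.89771422]
bore (array([442.30769231, 229.80769231]), np.int32(26), array([439, 228,   7,   5,  26], dtype=int32)) [[ 0.54647365 -0.31050237  0.158     ]]
crock t (array([192.00599161, 219.35290593]), np.int32(1669), array([ 165,  195,   55
[... 516 characters left out ...]
4(0.0006407550690536443), np.float64(0.0006407550690536774)])
ridgeL (array([ 0.56668404, -0.25413097,  0.17610296]), [np.float64(9.397744067978582e-05), np.float64(9.397744067973073e-05)])
tip (array([ 0.6205727 , -0.10262727,  0.03225483]), [np.float64(0.0015899929982762157), np.float64(0.001589992998276176)])
rear (array([ 0.4305119 , -0.05406597,  0.03566474]), [np.float64(0.002202080165559256), np.float64(0.0022020801655592372)])
spat end [[0.68587541 0.0886264  0.027     ]]
collar [[0.54737453 0.07044954 0.027     ]]
headL [[0.48965293 0.08479427 0.027     ]]
headR [[0.49604908 0.04196381 0.027     ]]
rL [[ 0.5669225  -0.25462078  0.174     ]]
rR [[ 0.56464739 -0.36470377  0.174     ]]
```

send_rows(steps=[1,0,0,0,8.5,1,0,0,0,8.5,1,0,0,0,8.5,1,0,0,0,8.5,1,0,0,0,8.5,1,0,0,0,8.5,1,0,0,0,8.5,1,0,0,0,8.5,1,0,0,0,8.5,1,0,0,0,8.5,1,0,0,0,8.5,1,0,0,0,8.5], newtons=30)

```text
clock: 1.3
position: [0.2426, 0.521, 0.2308]
ee_rot: [0.0, 0.896, 0.444, -0.0]
contact_force: [-0.6, 0.0, -0.3]
width: 0.0853
gripper_force: 0.0
```

send_rows(steps=[1,0,0,0,7.6,1,0,0,0,7.6,1,0,0,0,7.6,1,0,0,0,7.6,1,0,0,0,7.6,1,0,0,0,7.6,1,0,0,0,0,1,0,0,0,0])

```text
clock: 2.1
position: [0.2426, 0.5211, 0.231]
ee_rot: [0.0, 0.998, 0.066, -0.0]
contact_force: [0.1, 0.1, 0.2]
width: 0.0856
gripper_force: 0.0
```

send_rows(steps=[1,2.2,4.06,0,0,1,2.2,4.06,0,0,1,2.2,4.06,0,0,1,2.2,4.06,0,0,1,2.2,4.06,0,0,1,2.2,4.06,0,0,1,2.2,4.06,0,0,1,2.2,4.06,0,0,1,2.2,4.06,0,0,1,2.2,4.06,0,0,1,2.2,4.06,0,0,1,2.2,4.06,0,0])

```text
clock: 3.3
position: [0.5684, 0.0706, 0.2313]
ee_rot: [-0.0, 0.998, 0.066, 0.0]
contact_force: [0.7, 1.3, -0.1]
width: 0.0856
gripper_force: 0.0
```

send_rows(steps=[1,0,0,4,0,1,0,0,4,0,1,0,0,4,0,1,0,0,0,0,1,0,0,0,0])

```text
clock: 3.8
position: [0.5676, 0.0723, 0.1114]
ee_rot: [-0.0, 0.998, 0.065, -0.0]
contact_force: [0.0, 0.5, 0.7]
width: 0.0853
gripper_force: 0.0
```

```bash
cat >> h.py <<'E'
def shift(target,yaw=None):
    from rig import get_state
    from scipy.spatial.transform import Rotation as Ro
    s=get_state();R=Ro.from_quat(np.roll(s["ee_rot"],-1)).as_matrix()
    y=np.degrees(np.arctan2(R[1,0],R[0,0]))
    print("t",round(s["clock"],2),"pos",s["position"].round(4),"toolx yaw",y.round(2),"F",s["contact_force"].round(1),"w",round(s["width"],4),"q",s["qpos"].round(2))
    print("shift cm",(R.T@(np.array(target)-s["position"])*100).round(2),"roll",None if yaw is None else round(-((yaw-y+180)%360-180),2))
E
python3 - <<'E'
from h import *
shift([.568,.0732,.022],7.5)
E
```

```text
t 3.8 pos [0.5676 0.0723 0.1114] toolx yaw 7.5 F [0.  0.5 0.7] w 0.0853 q [0.01 0.36 1.69 0.   1.09 1.45]
shift cm [ 0.06 -0.08  8.94] roll -0.0
```

send_rows(steps=[1,0,0,3.5,0,1,0,0,3.5,0,1,0,0,1.9,0,1,0,0,0,0,-1,0,0,0,0,-1,0,0,0,0,-1,0,0,0,0,-1,0,0,0,0,-1,0,0,0,0,-1,0,0,0,0], newtons=30)

```text
clock: 4.8
position: [0.5682, 0.0724, 0.0233]
ee_rot: [-0.0, 0.998, 0.065, 0.001]
contact_force: [-0.4, -0.1, 6.5]
width: 0.0171
gripper_force: 31.0
```

send_rows(steps=[-1,0,0,-2,0,-1,0,0,-4.3,0,-1,0,0,-4.3,0,-1,0,0,-4.3,0,-1,0,0,-4.3,0,-1,0,0,0,0])

```text
clock: 5.4
position: [0.5713, 0.0724, 0.2209]
ee_rot: [0.0, 0.998, 0.065, 0.007]
contact_force: [1.1, -0.0, 0.1]
width: 0.0171
gripper_force: 30.2
```

send_rows(steps=[-1,0,0,0,-7.5,-1,0,0,0,-7.5,-1,0,0,0,-7.5,-1,0,0,0,-7.5,-1,0,0,0,-7.5,-1,0,0,0,-7.5,-1,0,0,0,-7.5,-1,0,0,0,-7.5,-1,0,0,0,-7.5,-1,0,0,0,-7.5,-1,0,0,0,-7.5,-1,0,0,0,0])

```text
clock: 6.6
position: [0.5668, 0.0723, 0.213]
ee_rot: [-0.001, 0.708, 0.707, -0.001]
contact_force: [0.6, -0.3, -0.7]
width: 0.0172
gripper_force: 30.2
```

send_rows(steps=[-1,-3,0,0,0,-1,-3,0,0,0,-1,-3,0,0,0,-1,-3,0,0,0,-1,-3,0,0,0,-1,-3,0,0,0,-1,-3,0,0,0,-1,-3,0,0,0,-1,-3,0,0,0,-1,-2,0,0,0,-1,0,0,0,0])

```text
clock: 7.7
position: [0.567, -0.2202, 0.2134]
ee_rot: [-0.0, 0.709, 0.705, -0.0]
contact_force: [-0.4, -0.3, -0.5]
width: 0.0172
gripper_force: 30.2
```

Run:
```python
from h import *
from rig import get_image
shift([.566,-.226,.18],90)
a=get_image("top");np.savez("top1.npz",**a);b=get_image("scene");np.savez("scene1.npz",**b)
z=lambda a:cv2.resize(a[:,:,::-1],None,fx=2.6,fy=2.6,interpolation=cv2.INTER_CUBIC)
v=np.hstack([z(a["color"][120:310,340:490]),z(b["color"][60:250,180:330])]);cv2.imwrite("pics/p1.png",v)
```

```text
t 7.7 pos [ 0.567  -0.2202  0.2134] toolx yaw 89.67 F [-0.4 -0.3 -0.5] w 0.0172 q [-0.48  0.34  1.46 -0.    1.35 -0.48]
shift cm [-0.58 -0.09  3.34] roll -0.33
```

View pics/p1.png

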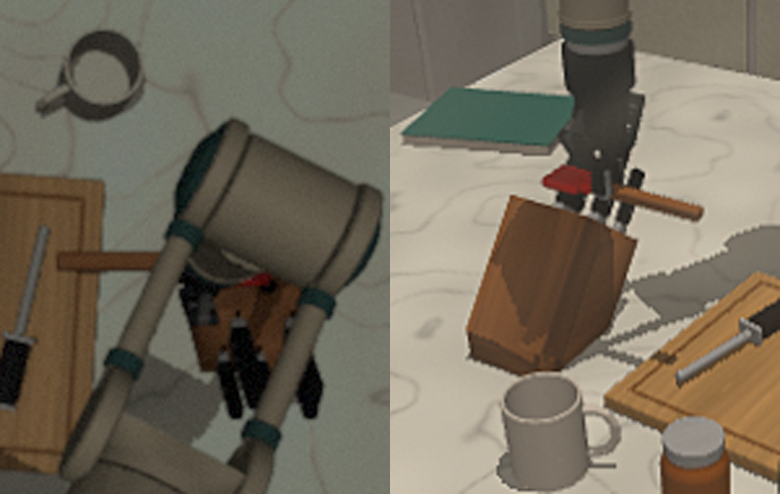

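The spatula is held level, with its head over the block's ridge (left panel near (255,280), right panel (570,180)) and the gripper just outside the block's side. Next I'll press it down.

send_rows(steps=[-1,0,0,3,0,-1,0,0,0.6,0,-1,0,0,0.6,0,-1,0,0,0.6,0,-1,0,0,0.6,0,-1,0,0,0.6,0,-1,0,0,0.6,0,-1,0,0,0.35,0,-1,0,0,0,0])

```text
clock: 8.7
position: [0.5677, -0.2164, 0.1465]
ee_rot: [0.0, 0.707, 0.707, 0.001]
contact_force: [-1.9, 2.4, 3.8]
width: 0.0172
gripper_force: 34.5
```

send_rows(steps=[-1,0,0,-4.5,0,-1,0,0,-4.5,0,-1,0,0,-1,0,-1,0,0,0,0,-1,0,0,0,0])

```text
clock: 9.2
position: [0.5667, -0.2169, 0.244]
ee_rot: [-0.001, 0.707, 0.707, -0.0]
contact_force: [0.8, -0.1, -1.3]
width: 0.0169
gripper_force: 33.8
```

Run:
```python
from h import *
from rig import get_image
shift([.566,-.226,.18],90)
a=get_image("top");np.savez("top2.npz",**a);b=get_image("scene");np.savez("scene2.npz",**b)
z=lambda a:cv2.resize(a[:,:,::-1],None,fx=2.6,fy=2.6,interpolation=cv2.INTER_CUBIC)
v=np.hstack([z(a["color"][140:330,340:490]),z(b["color"][60:250,180:330])]);cv2.imwrite("pics/p2.png",v)
# crock rim from the first pictures
t=dict(np.load("top0.npz"));h=cv2.cvtColor(t["color"],cv2.COLOR_RGB2HSV)
m=cv2.inRange(h,(95,90,0),(125,255,255));m[:180]=0;m[260:]=0;m[:,:150]=0;m[:,235:]=0
c=max(cv2.findContours(m,0,cv2.CHAIN_APPROX_NONE)[0],key=cv2.contourArea)
P=plane(t,c[:,0],.130)[:,:2];print(P.min(0),P.max(0),cv2.minEnclosingCircle(P.astype(np.float32)))
# far-left rim arc belongs to the rim (lean away from camera): circle fit on points left/up
sel=P[(P[:,1]>.335)|(P[:,0]>.575)];A=np.c_[2*sel,np.ones(len(sel))];r=np.linalg.lstsq(A,(sel**2).sum(1),rcond=None)[0];print("rim",r[:2],np.sqrt(r[2]+r[:2]@r[:2]))
```

```text
t 9.2 pos [ 0.5667 -0.2169  0.244 ] toolx yaw 89.95 F [ 0.8 -0.1 -1.3] w 0.0169 q [-0.48  0.32  1.41  0.    1.41 -0.48]
shift cm [-0.91 -0.06  6.4 ] roll -0.05
[0.52190789 0.26277628] [0.64514225 0.40424417] ((0.5806558132171631, 0.3336161673069), 0.0722118616104126)
rim [0.58302119 0.33750024] 0.0631174275168408
```

View pics/p2.png

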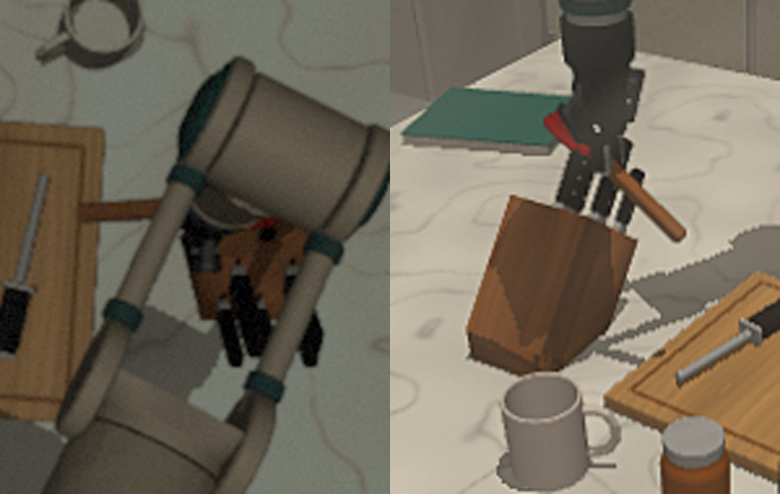

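The spatula has pivoted: the head is up against the gripper's side (right panel (560,135)) and the handle end is down at (680,237). I'll measure the angle and check the crock's rim in the second view.

Run:
```python
from h import *
t=dict(np.load("top2.npz"));s=dict(np.load("scene2.npz"))
print(tri(t,(340+82/2.6,140+212/2.6),s,(180+(680-390)/2.6,60+235/2.6)))
a=np.linspace(0,2*np.pi,200);p=proj(s,np.c_[.583+.062*np.cos(a),.3375+.062*np.sin(a),0*a+.13]);print(p.min(0),p.max(0))
h=cv2.cvtColor(s["color"],cv2.COLOR_RGB2HSV);m=cv2.inRange(h,(95,90,0),(125,255,255));m[:195]=0;m[280:]=0;m[:,:410]=0;m[:,490:]=0
ys,xs=np.nonzero(m);print(xs.min(),xs.max(),ys.min(),ys.max())
q=proj(s,np.c_[.583+.062*np.cos(a),.3375+.062*np.sin(a),0*a]);print("base",q.max(0))
```

```text
(array([ 0.56594623, -0.12737478,  0.18448113]), [np.float64(0.001413561894483921), np.float64(0.001413561894483909)])
[421.62999314 201.90516433] [471.17247301 232.82809868]
425 472 204 268
base [460.84293908 270.85496649]
```

The tilt is about 40° below level. I'll press again for about 49°, so that it drops well inside the crock.

send_rows(steps=[-1,-0.4,0,4,0,-1,0,0,4,0,-1,0,0,1,0,-1,0,0,0.5,0,-1,0,0,0.4,0,-1,0,0,0.4,0,-1,0,0,0.1,0,-1,0,0,0,0])

```text
clock: 10.1
position: [0.5676, -0.2205, 0.143]
ee_rot: [-0.0, 0.708, 0.707, 0.001]
contact_force: [-2.2, 4.3, 5.6]
width: 0.0172
gripper_force: 36.0
```

send_rows(steps=[-1,0,0,-4,0,-1,0,0,-4.5,0,-1,0,0,-4.5,0,-1,0,0,0,0,-1,0,0,0,0])

```text
clock: 10.6
position: [0.5681, -0.2221, 0.2732]
ee_rot: [0.002, 0.707, 0.707, 0.001]
contact_force: [0.1, 0.1, -0.8]
width: 0.0169
gripper_force: 35.1
```

Run:
```python
from h import *
from rig import get_image
shift([.583,.303,.25],90)
b=get_image("scene");a=get_image("top");np.savez("top3.npz",**a)
# wooden handle pixels near the hand, right of the tool in the scene view
h=cv2.cvtColor(b["color"],cv2.COLOR_RGB2HSV);n=proj(b,[.567,-.221,.272])[0];print(n)
z=cv2.resize(b["color"][60:200,200:340,::-1],None,fx=4,fy=4,interpolation=cv2.INTER_CUBIC);cv2.imwrite("pics/p3.png",z)
from rig import get_state;p=get_state()["position"]
N=p+[0,0,.004]
for g in(44,47,50,53):
    g=np.radians(g);print(proj(b,[N+.12*np.array([0,np.cos(g),-np.sin(g)])]),proj(a,[N+.12*np.array([0,np.cos(g),-np.sin(g)])]))
```

```text
t 10.6 pos [ 0.5681 -0.2221  0.2732] toolx yaw 89.94 F [ 0.1  0.1 -0.8] w 0.0169 q [-0.49  0.31  1.36  0.    1.47 -0.49]
shift cm [52.52  1.42  2.21] roll -0.06
[261.66837019 115.93698798]
[[288.5433768  147.93026092]] [[374.37123464 221.26987091]]
[[287.27946874 148.90098574]] [[375.99364227 221.41647407]]
[[285.95497453 149.774105  ]] [[377.70504517 221.55261778]]
[[284.57397898 150.54834566]] [[379.50088732 221.67810784]]
```

View pics/p3.png

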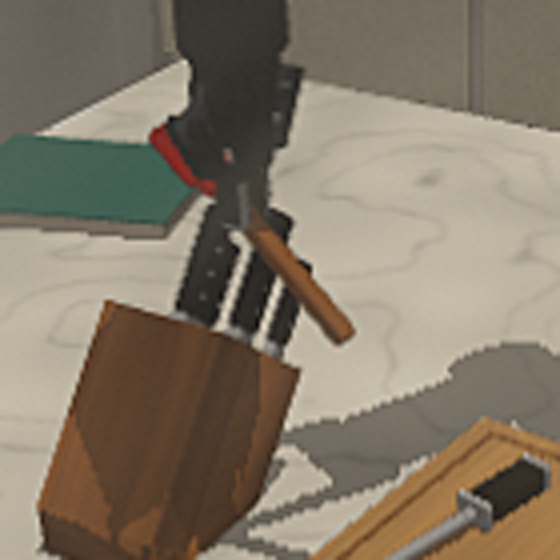

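The spatula now slopes about 48° down, with its handle end at crop (343,336) and its head at (180,160). I'll carry it over the crock.

send_rows(steps=[-1,2,0.2,0,0,-1,4,0.2,0,0,-1,4.6,0.2,0,0,-1,4.8,0.2,0,0,-1,4.8,0.2,0,0,-1,4.8,0.2,0,0,-1,4.8,0.2,0,0,-1,4.8,0,0,0,-1,4.8,0,0,0,-1,4.8,0,0,0,-1,4.6,0,0,0,-1,3.5,0,0,0])

```text
clock: 11.9
position: [0.5806, 0.304, 0.2684]
ee_rot: [-0.001, 0.707, 0.707, -0.002]
contact_force: [0.5, -0.5, 0.2]
width: 0.017
gripper_force: 35.1
```

send_rows(steps=[-1,0,0,0,0,-1,0,0,0,0])

```text
clock: 12.1
position: [0.581, 0.3015, 0.2686]
ee_rot: [-0.0, 0.707, 0.707, -0.002]
contact_force: [-0.5, -0.5, -1.1]
width: 0.0173
gripper_force: 35.1
```

Run:
```python
from h import *
from rig import get_image
shift([.583,.3005,.138],90)
a=get_image("top");b=get_image("scene")
z=lambda a:cv2.resize(a[:,:,::-1],None,fx=2.6,fy=2.6,interpolation=cv2.INTER_CUBIC)
v=np.hstack([z(a["color"][140:320,130:280]),z(b["color"][100:280,370:520])]);cv2.imwrite("pics/p4.png",v)
```

```text
t 12.1 pos [0.581  0.3015 0.2686] toolx yaw 90.03 F [-0.5 -0.5 -1.1] w 0.0173 q [ 0.37  0.38  1.25 -0.    1.51  0.37]
shift cm [-0.08  0.25 13.06] roll 0.03
```

View pics/p4.png

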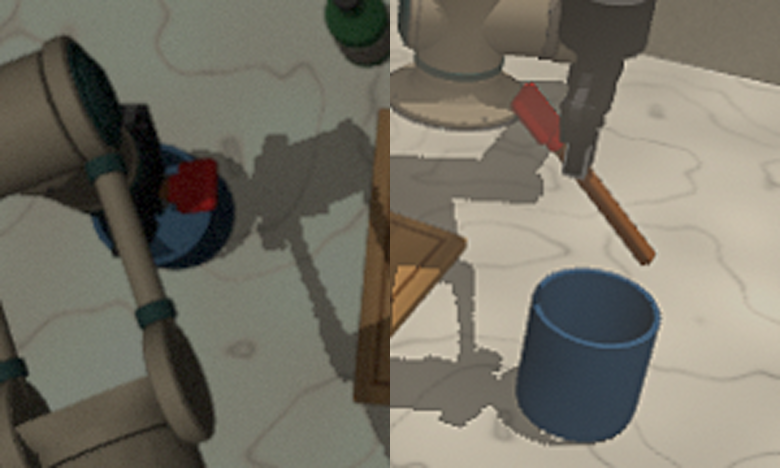

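The spatula hangs above the crock, with its end at scene crop (648,260) over the rim opening centred near (596,307). I'll lower it.

send_rows(steps=[-1,0,0.2,4,0,-1,0,0,3.5,0,-1,0,0,2,0,-1,0,0,1.5,0,-1,0,0,1,0,-1,0,0,0.8,0,-1,0,0,0,0])

```text
clock: 12.9
position: [0.5836, 0.3004, 0.1421]
ee_rot: [-0.0, 0.708, 0.706, -0.001]
contact_force: [-1.1, -0.4, -0.8]
width: 0.0167
gripper_force: 35.1
```

send_rows(steps=[0,0,0,0,0,1,0,0,0,0,1,0,0,0,0,1,0,0,0,0,1,0,0,0,0,1,0,0,0,0])

```text
clock: 13.5
position: [0.5839, 0.3014, 0.143]
ee_rot: [0.0, 0.707, 0.707, 0.0]
contact_force: [0.3, -1.3, -0.1]
width: 0.0855
gripper_force: 0.0
```

Run:
```python
from h import *
from rig import get_image
shift([.583,.3005,.25],90)
a=get_image("top");b=get_image("scene")
z=lambda a:cv2.resize(a[:,:,::-1],None,fx=2.6,fy=2.6,interpolation=cv2.INTER_CUBIC)
v=np.hstack([z(a["color"][140:320,130:280]),z(b["color"][100:280,370:520])]);cv2.imwrite("pics/p5.png",v)
```

```text
t 13.5 pos [0.5839 0.3014 0.143 ] toolx yaw 89.94 F [ 0.3 -1.3 -0.1] w 0.0855 q [ 0.37  0.45  1.45 -0.    1.24  0.37]
shift cm [ -0.08  -0.08 -10.7 ] roll -0.06
```

View pics/p5.png

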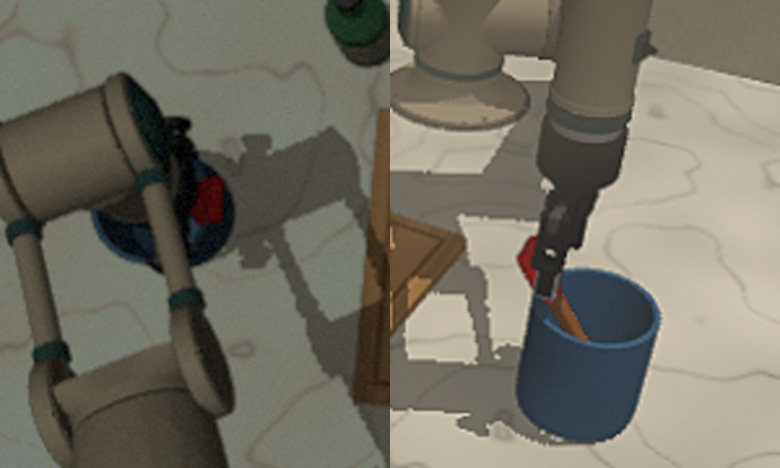

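The spatula leans in the crock with its head up (scene crop (528,270)) and the crock has not moved. Next is the steel.

send_rows(steps=[1,0,0,-2,0,1,0,0,-4,0,1,0,0,-4,0,1,0,0,-2,0,1,-4,-1.3,0,0,1,-4.6,-1.4,0,0,1,-4.6,-1.4,0,0,1,-4.6,-1.5,0,0,1,-4.6,-1.5,0,0,1,-4.6,-1.5,0,0,1,-4.6,-1.5,0,0,1,-4.6,-1.5,0,0])

```text
clock: 14.8
position: [0.4664, -0.0621, 0.263]
ee_rot: [0.0, 0.707, 0.707, 0.0]
contact_force: [1.3, 0.2, 0.1]
width: 0.085
gripper_force: 0.0
```

send_rows(steps=[1,0,0,0,8,1,0,0,0,8,1,0,0,0,8,1,0,0,0,8,1,0,0,0,8,1,0,0,0,8,1,0,0,0,8,1,0,0,0,8,1,0,0,0,8,1,0,0,0,8,1,0,0,0,8,1,0,0,0,8])

```text
clock: 16.0
position: [0.4673, -0.0605, 0.2629]
ee_rot: [-0.0, 0.998, -0.056, 0.0]
contact_force: [0.0, -0.5, 0.9]
width: 0.0856
gripper_force: 0.0
```

send_rows(steps=[1,0,0,0,8,1,0,0,4,0,1,0,0,4,0,1,0,0,4,0,1,0,0,0,0,1,0,0,0,0])

```text
clock: 16.6
position: [0.4676, -0.0606, 0.1432]
ee_rot: [-0.0, 0.992, -0.122, -0.0]
contact_force: [0.2, -1.3, 0.7]
width: 0.0855
gripper_force: 0.0
```

Run:
```python
from h import *
shift([.4675,-.0635,.0225],-14)
```

```text
t 16.6 pos [ 0.4676 -0.0606  0.1432] toolx yaw -14.06 F [ 0.2 -1.3  0.7] w 0.0855 q [-0.28  0.19  1.86  0.    1.09  1.54]
shift cm [ 0.07  0.28 12.07] roll -0.06
```

send_rows(steps=[1,0,0.3,4,0,1,0,0,4,0,1,0,0,3,0,1,0,0,1,0,1,0,0,0,0,-1,0,0,0,0,-1,0,0,0,0,-1,0,0,0,0,-1,0,0,0,0,-1,0,0,0,0,-1,0,0,0,0], newtons=40)

```text
clock: 17.7
position: [0.4674, -0.0637, 0.0239]
ee_rot: [0.0, 0.992, -0.122, 0.001]
contact_force: [-0.8, 0.7, 4.8]
width: 0.027
gripper_force: 40.9
```

send_rows(steps=[-1,0,0,-2,0,-1,0,0,-4,0,-1,0,0,-4.5,0,-1,0,0,-4.5,0,-1,0,0,-4.5,0,-1,0,0,-1,0,-1,0,0,0,0])

```text
clock: 18.4
position: [0.4673, -0.0636, 0.2294]
ee_rot: [0.0, 0.992, -0.122, 0.002]
contact_force: [0.0, -0.2, -2.4]
width: 0.0274
gripper_force: 40.1
```

send_rows(steps=[-1,0,0,0,-8,-1,0,0,0,-8,-1,0,0,0,-8,-1,0,0,0,-8,-1,0,0,0,-8,-1,0,0,0,-8,-1,0,0,0,-8,-1,0,0,0,-8,-1,0,0,0,-8,-1,0,0,0,-8,-1,0,0,0,-8,-1,0,0,0,-8])

```text
clock: 19.6
position: [0.4648, -0.063, 0.2247]
ee_rot: [-0.003, 0.753, 0.658, -0.002]
contact_force: [0.4, -0.4, -2.1]
width: 0.0271
gripper_force: 40.0
```

send_rows(steps=[-1,0,0,0,-8,-1,0,2.5,0,0,-1,0,2.5,0,0,-1,-1,2.5,0,0,-1,-3,2.4,0,0,-1,-3,0,0,0,-1,-3,0,0,0,-1,-3,0,0,0,-1,-2.3,0,0,0,-1,-1,0,0,0,-1,0,0,0,0])

```text
clock: 20.7
position: [0.5644, -0.2271, 0.2252]
ee_rot: [-0.002, 0.708, 0.706, -0.001]
contact_force: [0.2, 0.8, -2.2]
width: 0.0271
gripper_force: 40.2
```

Run:
```python
from h import *
from rig import get_image
shift([.566,-.227,.1505],90)
b=get_image("scene");np.savez("scene4.npz",**b);a=get_image("top");np.savez("top4.npz",**a)
from rig import get_state
c=get_state()["position"]+[0,0,.008];print("pred tip level",proj(b,[c+[0,.16,0]]),proj(a,[c+[0,.16,0]]))
# red head check in crock
for d in(a,b):
    h=cv2.cvtColor(d["color"],cv2.COLOR_RGB2HSV).astype(int);m=((h[...,0]<6)|(h[...,0]>174))&(h[...,1]>190)&(h[...,2]>60);_,l,st,cc=cv2.connectedComponentsWithStats(m.astype(np.uint8));o=np.argsort(-st[1:,4])[:3]+1;print([(cc[i].round(1),st[i,4]) for i in o])
```

```text
t 20.7 pos [ 0.5644 -0.2271  0.2252] toolx yaw 89.82 F [ 0.2  0.8 -2.2] w 0.0271 q [-0.5   0.33  1.44  0.    1.38 -0.49]
shift cm [-0.    0.19  7.47] roll -0.18
pred tip level [[309.87345343 139.72162986]] [[347.11649383 220.62014334]]
[(array([209.1, 216.9]), np.int32(177))]
[(array([427.1, 203. ]), np.int32(207)), (array([430., 215.]), np.int32(1))]
```

send_rows(steps=[-1,0,0.1,2.2,0,-1,0,0,2,0,-1,0,0,0.5,0,-1,0,0,0.5,0,-1,0,0,0.5,0,-1,0,0,0.5,0,-1,0,0,0.5,0,-1,0,0,0.5,0,-1,0,0,0.3,0,-1,0,0,0,0,-1,0,0,0,0])

```text
clock: 21.9
position: [0.5671, -0.2231, 0.156]
ee_rot: [-0.001, 0.707, 0.707, 0.002]
contact_force: [-2.3, 9.1, 8.1]
width: 0.0273
gripper_force: 49.0
```

```bash
cat > tipfit.py <<'E'
from h import *
from rig import get_image,get_state
# angle of the blade in the scene view: grey pixels along the expected line, from two views
def lines(dirfun,Ls=np.linspace(.052,.185,134)):
    c=get_state()["position"]+np.array([0,0,.008])
    a,b=get_image("top"),get_image("scene")
    return c,a,b
E
python3 - <<'E'
from h import *
from rig import get_image
shift([.566,-.227,.1505],90)
b=get_image("scene");a=get_image("top");np.savez("s5.npz",**b);np.savez("t5.npz",**a)
from rig import get_state
c=get_state()["position"]+[0,0,.008]
for g in(30,40,45,50,55):
    r=np.radians(g);X=c+.16*np.array([0,np.cos(r),-np.sin(r)]);Y=c+.06*np.array([0,np.cos(r),-np.sin(r)]);print(g,proj(b,[Y,X]).round(1).ravel(),proj(a,[Y,X]).round(1).ravel())
# blade = changed, grey, against the picture with the steel still level
o=np.load("scene4.npz")["color"].astype(int);n=b["color"].astype(int)
diff=np.abs(n-o).sum(2)>60;sat=n.max(2)-n.min(2)<25
m=(diff&sat);m[:120]=0;m[230:]=0;m[:,:255]=0;m[:,330:]=0
_,l,st,cc=cv2.connectedComponentsWithStats(m.astype(np.uint8))
for i in range(1,len(st)):
    if st[i,4]>15:
        p=np.argwhere(l==i)[:,::-1].astype(np.float32);print(st[i],cv2.fitLine(p,cv2.DIST_HUBER,0,.01,.01).ravel().round(2))
E
```

```text
t 21.9 pos [ 0.5671 -0.2231  0.156 ] toolx yaw 89.95 F [-2.3  9.1  8.1] w 0.0273 q [-0.49  0.38  1.55  0.01  1.22 -0.49]
shift cm [-0.4  -0.11  0.55] roll -0.05
30 [278.9 161.8 304.5 183.5] [386.1 223.  351.6 224.9]
40 [277.4 163.7 300.  188.3] [388.  223.3 357.  225.6]
45 [276.5 164.5 297.4 190.3] [389.2 223.4 360.1 225.8]
50 [275.5 165.2 294.6 191.9] [390.4 223.5 363.6 226.1]
55 [274.4 165.8 291.6 193.1] [391.9 223.6 367.3 226.3]
[255 120   7  26  86] [ 1.5000e-01 -9.9000e-01  2.5801e+02  1.3393e+02]
[262 120  24  46 316] [  0.    -1.   270.99 140.33]
[303 151   7   7  28] [  0.78  -0.63 305.78 154.16]
[280 164  26  25 101] [  0.8   -0.6  290.71 179.75]
[268 171  14  10  28] [  0.78   0.62 274.98 175.35]
[262 183  17  18 114] [  0.59   0.81 269.57 191.27]
[255 196  12   4  24] [1.000e+00 6.000e-02 2.618e+02 1.972e+02]
```

send_rows(steps=[-1,-0.3,0,0.2,0,-1,-0.2,0,0.3,0,-1,0,0,0.3,0,-1,0,0,0,0,-1,0,0,0,0])

```text
clock: 22.5
position: [0.5671, -0.2254, 0.1482]
ee_rot: [-0.002, 0.708, 0.707, 0.004]
contact_force: [-1.8, 15.0, 11.0]
width: 0.0276
gripper_force: 57.0
```

send_rows(steps=[-1,0,0,-3,0,-1,0,0,-4,0,-1,0,0,-2,0,-1,0,0,0,0,-1,0,0,0,0])

```text
clock: 23.0
position: [0.5665, -0.2312, 0.235]
ee_rot: [0.0, 0.707, 0.707, 0.0]
contact_force: [-0.5, -0.1, -2.9]
width: 0.0273
gripper_force: 55.2
```

Run:
```python
from h import *
from rig import get_image,get_state
shift([.566,-.227,.1505],90)
b=get_image("scene");a=get_image("top");np.savez("s6.npz",**b);np.savez("t6.npz",**a)
c=get_state()["position"]+[0,0,.008]
for g in(35,40,45,50,55):
    r=np.radians(g);X=c+.16*np.array([0,np.cos(r),-np.sin(r)]);Y=c+.06*np.array([0,np.cos(r),-np.sin(r)]);print(g,proj(b,[Y,X]).round(1).ravel(),proj(a,[Y,X]).round(1).ravel())
z=lambda a:cv2.convertScaleAbs(cv2.resize(a[:,:,::-1],None,fx=5,fy=5,interpolation=cv2.INTER_CUBIC),alpha=1.3)
cv2.imwrite("pics/p6.png",np.hstack([z(a["color"][185:265,335:405]),z(b["color"][115:195,245:325])]))
```

```text
t 23.0 pos [ 0.5665 -0.2312  0.235 ] toolx yaw 89.96 F [-0.5 -0.1 -2.9] w 0.0273 q [-0.5   0.33  1.42  0.    1.39 -0.5 ]
shift cm [ 0.42 -0.05  8.45] roll -0.04
35 [274.8 139.1 299.7 163.1] [394.1 221.  359.  223.3]
40 [274.  140.1 297.3 165.6] [395.2 221.1 362.  223.6]
45 [273.  141.  294.6 167.8] [396.4 221.3 365.3 224. ]
50 [272.  141.8 291.7 169.6] [397.7 221.4 369.  224.2]
55 [270.9 142.4 288.7 171.1] [399.2 221.5 372.9 224.5]
```

View pics/p6.png

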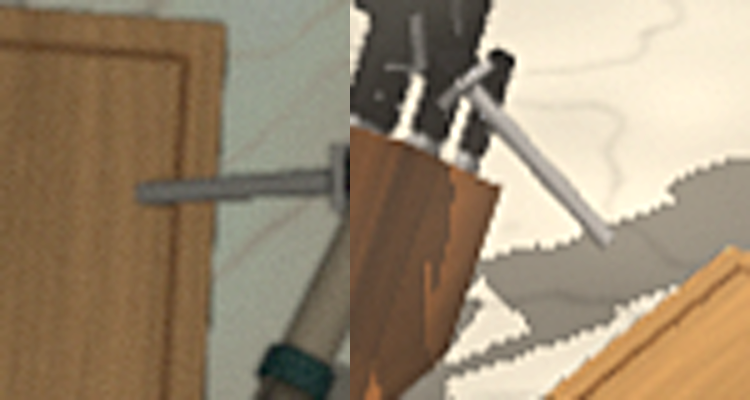

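Run:
```python
from h import *
s=dict(np.load("s6.npz"));t=dict(np.load("t6.npz"))
A=tri(t,(335+136.5/5-.4,185+190/5-.4),s,(245+258/5-.4,115+241/5-.4));B=tri(t,(335+331/5-.4,185+183/5-.4),s,(245+130/5-.4,115+91/5-.4))
print(A,B);d=A[0]-B[0];print(np.linalg.norm(d),np.degrees(np.arcsin(-d[2]/np.linalg.norm(d))),np.degrees(np.arctan2(d[1],d[0])))
c=np.array([.5665,-.2312,.243]);d=A[0]-c;print("grip to tip",d,np.linalg.norm(d),np.degrees(np.arcsin(-d[2]/np.linalg.norm(d))))
```

```text
(array([ 0.56797288, -0.10854898,  0.14901879]), [np.float64(0.001399865665895051), np.float64(0.0013998656658951775)]) (array([ 0.56360847, -0.19601364,  0.22275921]), [np.float64(0.0003577603488564317), np.float64(0.00035776034885654157)])
0.11448477548093537 40.098741102474676 87.1433638348779
grip to tip [ 0.00147288  0.12265102 -0.09398121] 0.15452478651707816 37.45910921231978
```

The steel is tilted about 40° (tip at top crop (137,190), scene crop (607,241)), and it slid up a little in the pads. I'll press once more, with the contact nearer the handle's rear end.

send_rows(steps=[-1,0.9,0,4,0,-1,0,0,4,0,-1,0,0,0.5,0,-1,0,0,0.4,0,-1,0,0,0.4,0,-1,0,0,0.4,0,-1,0,0,0.4,0,-1,0,0,0.2,0,-1,0,0,0,0,-1,0,0,0,0])

```text
clock: 24.1
position: [0.5671, -0.2197, 0.1319]
ee_rot: [-0.002, 0.708, 0.706, 0.002]
contact_force: [2.1, 6.7, -3.2]
width: 0.0271
gripper_force: 59.6
```

send_rows(steps=[-1,0,0,-3,0,-1,0,0,-4,0,-1,0,0,-3,0,-1,0,0,0,0,-1,0,0,0,0])

```text
clock: 24.6
position: [0.5665, -0.2229, 0.2323]
ee_rot: [0.001, 0.708, 0.707, 0.0]
contact_force: [-0.2, 0.8, -2.5]
width: 0.0271
gripper_force: 59.9
```

```bash
cat > tip.py <<'E'
from h import *
from rig import get_image,get_state
b=get_image("scene");a=get_image("top")
def tipang(d,box,guess,direction):  # far end of the grey blade along a direction
    n=d["color"].astype(int);return n
E
python3 - <<'E'
from h import *
from rig import get_image,get_state
shift([.566,-.227,.1505],90)
b=get_image("scene");a=get_image("top");np.savez("s7.npz",**b);np.savez("t7.npz",**a)
c=get_state()["position"]+[0,0,.017]
for g in(40,45,50,55):
    r=np.radians(g);X=c+.16*np.array([0,np.cos(r),-np.sin(r)]);print(g,proj(b,X).round(1).ravel(),proj(a,X).round(1).ravel())
# blade pixels: changed between this view and the previous one, greyish
for nm,d,of,box in(("s",b,"s6.npz",(262,120,310,190)),("t",a,"t6.npz",(345,205,405,240))):
    o=cv2.GaussianBlur(np.load(of)["color"],(3,3),0).astype(int);n=cv2.GaussianBlur(d["color"],(3,3),0).astype(int);df=(np.abs(n-o).sum(2)>40)&(n.max(2)-n.min(2)<28)
    m=np.zeros(df.shape,np.uint8);x0,y0,x1,y1=box;m[y0:y1,x0:x1]=df[y0:y1,x0:x1]
    _,l,st,cc=cv2.connectedComponentsWithStats(m)
    for i in range(1,len(st)):
        if st[i,4]>20:
            p=np.argwhere(l==i)[:,::-1].astype(np.float32);print(nm,st[i],cv2.fitLine(p,cv2.DIST_HUBER,0,.01,.01).ravel().round(2))
    if nm=="t":
        for y in range(219,227): print(y,(n[y,355:400].max(1)-n[y,355:400].min(1)).tolist())
E
```

```text
t 24.6 pos [ 0.5665 -0.2229  0.2323] toolx yaw 89.92 F [-0.2  0.8 -2.5] w 0.0271 q [-0.49  0.33  1.43 -0.    1.39 -0.49]
shift cm [-0.41 -0.06  8.19] roll -0.08
40 [299.8 164.6] [358.8 223.5]
45 [297.1 166.8] [362.2 223.9]
50 [294.2 168.6] [365.8 224.1]
55 [291.1 170.1] [369.8 224.4]
s [262 126  36  42 286] [  0.59   0.81 279.75 147.21]
s [286 173  22  12  56] [  0.87  -0.48 296.57 178.66]
s [262 177  23  13  95] [  0.93  -0.37 273.46 184.88]
t [393 214  12  26 138] [ 2.3000e-01 -9.7000e-01  3.9958e+02  2.2720e+02]
219 [49, 48, 49, 51, 51, 51, 51, 49, 50, 51, 50, 50, 49, 49, 47, 45, 46, 49, 50, 48, 47, 48, 42, 27, 13, 12, 11, 12, 12, 11, 11, 10, 9, 10, 9, 8, 8, 9, 9, 9, 9, 8, 7, 6, 7]
220 [49, 49, 49, 50, 51, 53, 51, 50, 49, 51, 50, 48, 47, 48, 44, 42, 43, 45, 43, 41, 39, 39, 33, 20, 10, 9, 9, 8, 8, 8, 7, 7, 6, 7, 6, 6, 5, 6, 7, 8, 8, 6, 6, 5, 6]
221 [49, 49, 50, 50, 52, 52, 52, 49, 48, 50, 47, 41, 36, 36, 32, 29, 28, 29, 28, 25, 22, 20, 17, 11, 8, 6, 7, 6, 5, 5, 5, 6, 7, 6, 5, 6, 6, 6, 7, 7, 7, 5, 6, 5, 5]
222 [48, 48, 50, 52, 52, 52, 51, 50, 48, 46, 37, 26, 20, 18, 16, 14, 12, 11, 12, 10, 8, 8, 8, 7, 6, 7, 6, 6, 5, 5, 6, 7, 6, 6, 5, 5, 6, 7, 6, 6, 6, 5, 5, 6, 5]
223 [49, 49, 50, 51, 52, 52, 50, 49, 48, 40, 25, 14, 9, 7, 7, 6, 5, 4, 5, 5, 5, 5, 7, 6, 6, 6, 7, 6, 6, 6, 6, 6, 6, 6, 6, 6, 6, 6, 7, 7, 6, 6, 6, 7, 6]
224 [49, 50, 49, 50, 51, 51, 51, 50, 47, 37, 21, 9, 6, 6, 5, 6, 5, 5, 6, 6, 7, 7, 7, 7, 7, 6, 7, 7, 7, 7, 7, 7, 7, 7, 7, 7, 8, 9, 10, 10, 10, 10, 10, 9, 7]
225 [49, 49, 49, 51, 52, 52, 51, 50, 48, 42, 26, 14, 10, 10, 11, 11, 12, 13, 15, 16, 15, 15, 13, 10, 8, 9, 9, 9, 9, 10, 11, 10, 10, 10, 10, 10, 10, 12, 13, 14, 13, 14, 12, 11, 9]
226 [50, 49, 49, 50, 52, 52, 51, 50, 50, 48, 38, 27, 23, 25, 26, 27, 29, 31, 33, 34, 34, 32, 27, 15, 10, 11, 12, 12, 12, 13, 13, 12, 12, 12, 12, 12, 13, 13, 13, 14, 15, 15, 13, 11, 12]
```

Run:
```python
from h import *
s=dict(np.load("s7.npz"));t=dict(np.load("t7.npz"))
n=cv2.GaussianBlur(s["color"],(3,3),0).astype(int)
for y in range(158,172): print(y,n[y,284:304].sum(1).tolist())
for q in((294,166),(295,166),(295.5,166.5)):
    X,e=tri(t,(364.8,223.7),s,q);c=np.array([.5665,-.2229,.2323]);d=X-c
    # handle axis height above TCP from |tip-grip|=160 with the grip point straight over the TCP
    h=np.sqrt(max(0,.16**2-d[0]**2-d[1]**2))+d[2];print(X,e,"h",h,"angle",np.degrees(np.arccos(np.hypot(d[0],d[1])/.16)))
```

```text
158 [438, 348, 346, 377, 401, 460, 533, 562, 561, 560, 563, 561, 557, 548, 539, 541, 527, 482, 464, 441]
159 [503, 389, 336, 359, 386, 423, 488, 545, 564, 567, 563, 551, 547, 521, 467, 448, 431, 381, 360, 357]
160 [541, 465, 376, 344, 368, 397, 434, 497, 550, 558, 528, 480, 462, 437, 379, 354, 350, 332, 325, 331]
161 [555, 535, 452, 355, 344, 380, 398, 445, 499, 486, 435, 383, 361, 357, 340, 331, 333, 331, 331, 331]
162 [557, 564, 522, 409, 334, 356, 386, 411, 425, 385, 349, 337, 331, 337, 339, 340, 341, 340, 336, 333]
163 [537, 543, 537, 453, 339, 325, 370, 394, 382, 344, 327, 334, 337, 340, 340, 340, 340, 340, 339, 335]
164 [449, 451, 456, 418, 336, 307, 344, 382, 387, 359, 338, 334, 337, 337, 340, 340, 337, 338, 338, 336]
165 [350, 352, 354, 349, 328, 308, 314, 356, 390, 384, 355, 335, 334, 334, 337, 337, 335, 336, 335, 335]
166 [320, 321, 322, 325, 327, 316, 298, 320, 370, 393, 369, 336, 329, 333, 333, 331, 332, 334, 333, 334]
167 [325, 325, 326, 326, 329, 322, 304, 303, 339, 376, 366, 334, 325, 330, 331, 331, 331, 331, 331, 331]
168 [324, 323, 324, 325, 327, 327, 319, 307, 316, 343, 344, 327, 323, 328, 328, 328, 328, 329, 329, 329]
169 [323, 321, 322, 323, 324, 325, 325, 317, 312, 321, 326, 323, 324, 325, 325, 325, 326, 327, 326, 326]
170 [320, 320, 320, 321, 322, 322, 322, 320, 319, 320, 322, 322, 323, 323, 322, 322, 323, 324, 324, 322]
171 [317, 317, 317, 318, 318, 319, 319, 317, 320, 320, 320, 320, 320, 320, 320, 319, 318, 319, 320, 319]
[ 0.56641411 -0.11728136  0.13464609] [np.float64(0.001580866337011562), np.float64(0.001580866337011505)] h 0.022532173465175734 angle 48.69122552024133
[ 0.56570037 -0.11598451  0.13480607] [np.float64(0.000128367847960145), np.float64(0.00012836784796007455)] h 0.02153731372796483 angle 48.06858802572549
[ 0.56545621 -0.11541149  0.13321347] [np.float64(0.0006686736762266109), np.float64(0.0006686736762266329)] h 0.019425624161130556 angle 47.79116342995047
```

send_rows(steps=[-1,0,0,-3,0,-1,0,0,-4,0,-1,0,0,-3,0,-1,-1.7,-2.9,0,0,-1,-1.7,-2.9,0,0,-1,-1.7,-2.9,0,0,-1,-1.7,-2.9,0,0,-1,-1.7,-2.9,0,0,-1,0,0,0,0])

```text
clock: 25.6
position: [0.4175, -0.3087, 0.3301]
ee_rot: [-0.002, 0.709, 0.705, -0.001]
contact_force: [0.9, 0.8, -2.1]
width: 0.0271
gripper_force: 59.7
```

send_rows(steps=[-1,0,0,0,6,-1,0,0,0,8,-1,0,0,0,8,-1,0,0,0,8,-1,0,0,0,8,-1,0,0,0,8,-1,0,0,0,8,-1,0,0,0,8,-1,0,0,0,8,-1,0,0,0,8,-1,0,0,0,8,-1,0,0,0,5])

```text
clock: 26.8
position: [0.4215, -0.3066, 0.33]
ee_rot: [-0.001, 1.0, -0.011, -0.001]
contact_force: [-0.7, -0.1, -1.9]
width: 0.0274
gripper_force: 59.7
```

send_rows(steps=[-1,0,0,0,0,-1,0,0,0,0])

```text
clock: 27.0
position: [0.4215, -0.3069, 0.3306]
ee_rot: [-0.001, 1.0, -0.008, -0.001]
contact_force: [0.2, -0.0, -3.5]
width: 0.0272
gripper_force: 59.7
```

Run:
```python
from h import *
from rig import get_image,get_state
shift([.4215,-.308,.280],-1)
b=get_image("scene");a=get_image("top");np.savez("s8.npz",**b);np.savez("t8.npz",**a)
c=get_state()["position"];e=c+[.1055,-.002,-.0985]
for nm,d in(("s",b),("t",a)):
    p=proj(d,e)[0];print(nm,p.round(1));x,y=p.round().astype(int)
    g=cv2.cvtColor(d["color"],cv2.COLOR_RGB2GRAY)
    print("cols from",x-9,"row from",y-12)
    for r in range(y-12,y+13):print(r,g[r,x-9:x+10].tolist())
```

```text
t 27.0 pos [ 0.4215 -0.3069  0.3306] toolx yaw -0.94 F [ 0.2 -0.  -3.5] w 0.0272 q [-0.76  0.15  1.42  0.    1.56  0.82]
shift cm [0.01 0.12 5.06] roll 0.06
s [246.4 116.9]
cols from 237 row from 105
105 [86, 85, 84, 86, 85, 86, 85, 85, 87, 87, 87, 85, 72, 98, 139, 134, 110, 117, 164]
106 [84, 85, 87, 84, 86, 86, 86, 85, 85, 86, 86, 77, 72, 106, 139, 131, 105, 146, 187]
107 [86, 84, 85, 84, 86, 86, 88, 86, 87, 88, 82, 72, 86, 118, 137, 122, 92, 143, 187]
108 [86, 84, 85, 85, 87, 84, 85, 89, 88, 83, 75, 78, 109, 143, 134, 107, 115, 167, 183]
109 [85, 86, 85, 86, 86, 87, 87, 88, 87, 75, 78, 84, 112, 138, 129, 106, 148, 189, 184]
110 [87, 86, 87, 86, 87, 86, 88, 83, 76, 79, 81, 91, 119, 139, 123, 110, 134, 175, 193]
111 [85, 86, 86, 86, 87, 89, 87, 77, 73, 82, 84, 107, 131, 134, 113, 79, 54, 56, 82]
112 [86, 87, 88, 86, 87, 90, 85, 72, 80, 83, 124, 150, 136, 130, 101, 65, 57, 56, 54]
113 [87, 86, 87, 88, 89, 85, 75, 82, 82, 136, 166, 131, 134, 123, 88, 57, 61, 62, 61]
114 [88, 87, 87, 90, 86, 77, 80, 76, 106, 140, 128, 130, 132, 112, 80, 61, 61, 63, 62]
115 [73, 74, 81, 80, 72, 76, 76, 
[... 2678 characters left out ...]
5, 30, 40, 55, 62, 62, 53, 29, 24, 37, 39, 40, 41, 38]
241 [49, 53, 48, 50, 36, 30, 27, 40, 53, 60, 63, 59, 39, 31, 40, 38, 40, 37, 36]
242 [52, 52, 51, 51, 38, 31, 22, 36, 46, 58, 61, 62, 52, 50, 50, 45, 39, 41, 35]
243 [52, 54, 50, 54, 41, 28, 29, 27, 39, 56, 63, 66, 62, 62, 63, 55, 46, 47, 33]
244 [53, 51, 52, 48, 37, 24, 27, 29, 38, 48, 58, 66, 62, 57, 68, 61, 41, 37, 27]
245 [48, 52, 51, 53, 46, 29, 28, 32, 36, 51, 55, 65, 62, 48, 44, 39, 28, 25, 24]
246 [53, 53, 53, 45, 50, 33, 30, 28, 34, 41, 57, 60, 63, 54, 26, 11, 11, 19, 25]
247 [57, 53, 51, 49, 48, 38, 30, 28, 32, 39, 54, 60, 61, 57, 36, 12, 12, 23, 25]
248 [54, 52, 52, 51, 53, 40, 29, 30, 28, 39, 51, 63, 62, 60, 40, 1, 4, 11, 29]
```

Run:
```python
from h import *
s=dict(np.load("s8.npz"));t=dict(np.load("t8.npz"));c=np.array([.4215,-.3069,.3306])
for q in((447.3,237.6),(447.3,236.8)):
  for r in((247.4,118.3),(247.6,117.6)):
    X,e=tri(t,q,s,r);print(X.round(4),round(e[0],4),(X-c).round(4))
# forward edge of the tip: silhouette top-row 235.8
X,e=tri(t,(447.5,248),s,(250.2,110));print("mid",X,e)
# blade heading seen from the top: centre columns by row
g=cv2.cvtColor(t["color"],cv2.COLOR_RGB2GRAY);print(g[246:262,440:462].tolist())
```

```text
[ 0.5234 -0.3069  0.2267] 0.0014 [ 0.1019 -0.     -0.1039]
[ 0.5232 -0.3062  0.2291] 0.0013 [ 0.1017  0.0007 -0.1015]
[ 0.525  -0.3063  0.2276] 0.0009 [ 0.1035  0.0006 -0.103 ]
[ 0.5248 -0.3056  0.23  ] 0.0007 [ 0.1033  0.0013 -0.1006]
mid [ 0.50021577 -0.30597174  0.24438685] [np.float64(0.005830964818880287), np.float64(0.005830964818880152)]
[[53, 53, 53, 45, 50, 33, 30, 28, 34, 41, 57, 60, 63, 54, 26, 11, 11, 19, 25, 28, 28, 30], [57, 53, 51, 49, 48, 38, 30, 28, 32, 39, 54, 60, 61, 57, 36, 12, 12, 23, 25, 25, 35, 35], [54, 52, 52, 51, 53, 40, 29, 30, 28, 39, 51, 63, 62, 60, 40, 1, 4, 11, 29, 25, 29, 38], [53, 53, 54, 51, 51, 47, 39, 26, 30, 27, 46, 60, 61, 64, 51, 26, 0, 5, 22, 18, 26, 44], [53, 54, 53, 53, 50, 51, 42, 33, 29, 22, 41, 54, 62, 62, 62, 36, 2, 0, 21, 26, 30, 54], [56, 50, 54, 54, 49, 50, 47, 34, 31, 20, 33, 50, 62, 64, 63, 39, 7, 6, 16, 22, 29, 54], [41, 50, 59, 57, 55, 55, 43, 33, 28, 21, 28, 46, 58, 61, 63, 51, 23, 13, 1, 26, 28, 60], [30, 47, 56, 58, 52, 52, 46, 33, 33, 24, 23, 42, 55, 62, 64, 57, 39, 0, 8, 13, 34, 60], [34, 54, 55, 56, 56, 59, 46, 32, 32, 22, 6, 32, 56, 61, 63, 60, 38, 17, 8, 7, 43, 65], [56, 62, 52, 55, 54, 55, 38, 24, 25, 26, 5, 24, 45, 58, 65, 63, 48, 16, 0, 3, 46, 68], [66, 63, 46, 49, 50, 49, 47, 32, 33, 34, 20, 14, 39, 57, 63, 66, 57, 37, 4, 0, 42, 62], [76, 69, 48, 49, 49, 50, 46, 35, 31, 27, 23, 8, 31, 51, 61, 60, 61, 39, 6, 2, 30, 58], [60, 51, 45, 50, 45, 50, 32, 28, 31, 31, 25, 14, 28, 48, 57, 65, 62, 43, 21, 10, 19, 57], [1, 9, 26, 42, 37, 32, 32, 29, 27, 27, 24, 18, 22, 39, 58, 64, 54, 41, 23, 4, 2, 43], [0, 9, 9, 31, 38, 27, 27, 29, 28, 28, 26, 17, 10, 32, 54, 63, 48, 43, 30, 9, 8, 32], [0, 0, 12, 27, 29, 23, 31, 29, 26, 32, 25, 15, 3, 25, 52, 61, 51, 43, 36, 23, 1, 20]]
```

Run:
```python
from h import *
s=dict(np.load("s8.npz"));t=dict(np.load("t8.npz"));c=np.array([.4215,-.3069,.3306])
for q in((449.3,238.3),(449.3,237.3),(447.3,237.6)):
  for r in((247.4,118.3),(246.8,118.3)):
    X,e=tri(t,q,s,r);print(q,r,X.round(4),round(e[0],4),(X-c).round(4))
for y in(-.3069,-.3023):
  A=c+[0,0,.021];B=np.array([.5255,y-.0015,.229]);print(proj(t,[B,B+(A-B)*.2,B+(A-B)*.4,A]).round(1).tolist(),proj(s,[B,B+(A-B)*.2,B+(A-B)*.4]).round(1).tolist())
```

```text
(449.3, 238.3) (247.4, 118.3) [ 0.521  -0.3107  0.2251] 0.0001 [ 0.0995 -0.0038 -0.1055]
(449.3, 238.3) (246.8, 118.3) [ 0.5215 -0.3116  0.2249] 0.0008 [ 0.1    -0.0047 -0.1057]
(449.3, 237.3) (247.4, 118.3) [ 0.5229 -0.31    0.2262] 0.0008 [ 0.1014 -0.0031 -0.1044]
(449.3, 237.3) (246.8, 118.3) [ 0.5234 -0.3108  0.2261] 0.0001 [ 0.1019 -0.0039 -0.1045]
(447.3, 237.6) (247.4, 118.3) [ 0.5234 -0.3069  0.2267] 0.0014 [ 0.1019 -0.     -0.1039]
(447.3, 237.6) (246.8, 118.3) [ 0.5239 -0.3077  0.2266] 0.0023 [ 0.1024 -0.0008 -0.104 ]
[[448.6, 236.3], [451.4, 244.6], [454.3, 253.2], [463.8, 281.5]] [[247.0, 117.9], [250.4, 108.0], [253.8, 98.1]]
[[446.7, 236.4], [449.8, 244.6], [453.1, 253.2], [463.8, 281.5]] [[248.2, 118.2], [251.4, 108.2], [254.6, 98.3]]
```

send_rows(steps=[-1,0.3,0.1,2,0,-1,0.3,0,2,0,-1,0.3,0,1.5,0,-1,0,0,0,0,-1,0,0,0,0])

```text
clock: 27.6
position: [0.4304, -0.3086, 0.2769]
ee_rot: [-0.0, 1.0, -0.009, -0.0]
contact_force: [0.3, 0.5, -1.1]
width: 0.0273
gripper_force: 59.7
```

Run:
```python
from h import *
from rig import get_image,get_state
shift([.4215,-.308,.280],-1)
a=get_image("top");b=get_image("scene");np.savez("t9.npz",**a);np.savez("s9.npz",**b)
c=get_state()["position"];e=c+[.103,-.0025,-.102];print(e.round(4))
g=[get_image("top")["color"].astype(float) for _ in range(3)];G=cv2.cvtColor(np.mean(g,0).astype(np.uint8),cv2.COLOR_RGB2GRAY)
p=proj(a,[e,[.5465,-.3105,.158]]);print(p.round(1))
for r in range(222,252):print(r,G[r,434:458].tolist())
x,y=proj(b,e)[0].round().astype(int);print(proj(b,e));H=cv2.cvtColor(b["color"],cv2.COLOR_RGB2GRAY)
for r in range(y-12,y+6):print(r,x-8,H[r,x-8:x+12].tolist())
```

```text
t 27.6 pos [ 0.4304 -0.3086  0.2769] toolx yaw -1.04 F [ 0.3  0.5 -1.1] w 0.0273 q [-0.75  0.18  1.52  0.    1.44  0.84]
shift cm [-0.89 -0.05 -0.31] roll -0.04
[ 0.5337 -0.3115  0.1759]
[[444.6 234.4]
 [442.3 229.8]]
222 [43, 40, 37, 36, 37, 35, 33, 34, 34, 36, 34, 36, 35, 35, 36, 38, 40, 39, 40, 38, 41, 39, 42, 42]
223 [46, 44, 41, 43, 41, 43, 39, 41, 40, 41, 39, 40, 40, 40, 42, 42, 43, 43, 41, 44, 46, 48, 48, 47]
224 [47, 47, 43, 43, 44, 41, 42, 43, 40, 44, 42, 42, 42, 45, 45, 47, 46, 48, 45, 46, 50, 50, 50, 52]
225 [44, 41, 42, 43, 41, 40, 41, 42, 43, 43, 44, 44, 42, 46, 46, 47, 44, 46, 49, 50, 48, 52, 50, 53]
226 [44, 47, 44, 43, 43, 40, 41, 40, 44, 40, 43, 44, 45, 45, 47, 46, 48, 50, 48, 52, 49, 54, 51, 52]
227 [47, 42, 41, 42, 42, 41, 34, 32, 28, 24, 29, 33, 39, 46, 43, 44, 49, 50, 48, 51, 52, 51, 49, 51]
228 [45, 43, 42, 42, 41, 36, 24, 9, 3, 1, 3, 15, 28, 39, 48, 49, 49, 49, 52, 50, 52, 52, 49, 49]
229 [41, 42, 39, 42, 39, 28, 6, 2, 2, 2, 1, 8, 23, 40, 47, 48, 50, 50, 51, 52, 52, 47, 49, 48]
230 [39, 42, 41, 40, 37, 17, 2, 1, 7, 2, 3, 2, 27, 42, 49, 49, 52, 52, 53, 51, 48, 4
[... 3217 characters left out ...]
 66, 172]
133 238 [174, 174, 174, 175, 181, 164, 95, 69, 127, 139, 118, 76, 57, 51, 44, 43, 40, 30, 125, 182]
134 238 [175, 175, 176, 176, 182, 163, 91, 104, 145, 133, 106, 69, 71, 60, 42, 42, 36, 27, 136, 193]
135 238 [172, 174, 175, 177, 186, 139, 36, 40, 82, 101, 83, 48, 41, 45, 42, 40, 43, 72, 179, 208]
136 238 [166, 167, 171, 175, 186, 135, 27, 33, 35, 39, 38, 39, 42, 39, 41, 37, 65, 132, 188, 199]
137 238 [175, 173, 171, 173, 178, 129, 52, 59, 51, 36, 41, 42, 42, 43, 43, 37, 39, 138, 192, 159]
138 238 [106, 132, 158, 168, 138, 102, 112, 126, 92, 45, 41, 41, 42, 44, 42, 35, 42, 175, 205, 115]
139 238 [74, 71, 67, 79, 98, 118, 132, 137, 114, 77, 62, 47, 41, 40, 39, 30, 69, 173, 193, 100]
```

The tip is on the bore's axis, about 21 mm out, so I'll advance along it.

send_rows(steps=[-1,0.32,0,0.38,0,-1,0.32,0,0.38,0,-1,0.32,0,0.38,0,-1,0.32,0,0.38,0,-1,0.32,0,0.38,0,-1,0.32,0,0.38,0,-1,0.32,0,0.38,0,-1,0,0,0,0])

```text
clock: 28.65
position: [0.4529, -0.3088, 0.2494]
ee_rot: [-0.0, 1.0, -0.009, -0.0]
contact_force: [0.2, -0.2, -1.8]
width: 0.0272
gripper_force: 59.7
```

send_rows(steps=[-1,0.32,0,0.38,0,-1,0.32,0,0.38,0,-1,0.32,0,0.38,0,-1,0.32,0,0.38,0,-1,0.32,0,0.38,0,-1,0.32,0,0.38,0,-1,0,0,0,0])

```text
clock: 29.35
position: [0.4721, -0.3091, 0.2266]
ee_rot: [-0.0, 1.0, -0.009, -0.0]
contact_force: [0.5, -0.2, -2.5]
width: 0.0272
gripper_force: 59.7
```

send_rows(steps=[-1,0.32,0,0.38,0,-1,0.32,0,0.38,0,-1,0.32,0,0.38,0,-1,0.32,0,0.38,0,-1,0.32,0,0.38,0,-1,0.32,0,0.38,0,-1,0.32,0,0.38,0,-1,0.32,0,0.38,0,-1,0,0,0,0])

```text
clock: 30.25
position: [0.4978, -0.3097, 0.1962]
ee_rot: [-0.0, 1.0, -0.009, -0.0]
contact_force: [-0.5, -0.3, -2.1]
width: 0.0271
gripper_force: 59.7
```

send_rows(steps=[-1,0.32,0,0.38,0,-1,0.32,0,0.38,0,-1,0.32,0,0.38,0,-1,0.32,0,0.38,0,-1,0,0,0,0])

```text
clock: 30.75
position: [0.5107, -0.31, 0.181]
ee_rot: [-0.0, 1.0, -0.009, -0.0]
contact_force: [0.5, 0.9, -2.8]
width: 0.0272
gripper_force: 59.7
```

Release, wait, then rise straight up and move clear.

send_rows(steps=[0,0,0,0,0,1,0,0,0,0,1,0,0,0,0,1,0,0,0,0,1,0,0,0,0,1,0,0,0,0,1,0,0,0,0])

```text
clock: 31.45
position: [0.5103, -0.3101, 0.1819]
ee_rot: [0.0, 1.0, -0.009, 0.0]
contact_force: [-0.0, -0.6, -0.5]
width: 0.0858
gripper_force: 0.0
```

send_rows(steps=[1,0,0,-1,0,1,0,0,-2,0,1,0,0,-4,0,1,0,0,-4,0,1,0,0,-4,0,1,-3,0,-2,0,1,-4,0,0,0,1,-4,0,0,0,1,-4,0,0,0,1,-4,0,0,0,1,0,0,0,0,1,0,0,0,0])

```text
clock: 32.65
position: [0.3201, -0.3067, 0.3529]
ee_rot: [0.001, 1.0, -0.01, 0.001]
contact_force: [0.6, -0.4, -0.4]
width: 0.0854
gripper_force: 0.0
```

Run:
```python
from h import *
from rig import get_image,get_state
shift([.3,-.3,.3])
a=get_image("top");b=get_image("scene");np.savez("tA.npz",**a);np.savez("sA.npz",**b)
M=np.array([.5465,-.3105,.158]);u=np.array([.643,-.012,-.766])
# expected handle rear end (88 mm out of the face) when seated, or 20 mm short
for k in(.0,.02):print("rear",proj(b,M-u*(.088+k)).round(1),"guard",proj(b,M-u*(.008+k)).round(1),"| top rear",proj(a,M-u*(.088+k)).round(1),"guard",proj(a,M-u*(.008+k)).round(1))
H=cv2.cvtColor(b["color"],cv2.COLOR_RGB2GRAY);x,y=proj(b,M-u*.03)[0].round().astype(int);print("scene rows; first col",x-8)
for r in range(y-24,y+18):print(r,H[r,x-8:x+16].tolist())
# bystanders, crock: change against the first pictures
for n,d in(("top",a),("scene",b)):
    o=np.load(n+"0.npz")["color"];df=(np.abs(cv2.GaussianBlur(d["color"],(3,3),0).astype(int)-cv2.GaussianBlur(o,(3,3),0).astype(int)).sum(2)>60).astype(np.uint8)
    _,l,st,c=cv2.connectedComponentsWithStats(df);print(n,[s.tolist() for s in st[1:] if s[4]>25])
def red(d):
    h=cv2.cvtColor(d["color"],cv2.COLOR_RGB2HSV).astype(int);m=((h[...,0]<6)|(h[...,0]>174))&(h[...,1]>190)&(h[...,2]>60);_,l,st,c=cv2.connectedComponentsWithStats(m.astype(np.uint8));i=1+np.argmax(st[1:,4]);return c[i],st[i]
ra,rb=red(a),red(b);print(ra,rb,"head",tri(a,ra[0],b,rb[0]))
```

```text
t 32.65 pos [ 0.3201 -0.3067  0.3529] toolx yaw -1.16 F [ 0.6 -0.4 -0.4] w 0.0854 q [-0.92  0.02  1.52  0.    1.6   0.67]
shift cm [-2.04 -0.64  5.29] roll None
rear [[253.7 114.5]] guard [[245.3 138.7]] | top rear [[449.3 251.3]] guard [[442.9 231.6]]
rear [[255.7 108.4]] guard [[247.4 132.6]] | top rear [[451.  256.5]] guard [[444.4 236.4]]
scene rows; first col 240
108 [85, 86, 87, 88, 86, 89, 85, 74, 80, 80, 126, 173, 178, 179, 180, 179, 178, 177, 175, 175, 175, 174, 172, 169]
109 [86, 86, 87, 88, 88, 84, 74, 78, 81, 113, 159, 176, 177, 182, 183, 180, 178, 176, 176, 175, 175, 174, 170, 165]
110 [86, 87, 88, 88, 85, 75, 78, 78, 109, 156, 171, 178, 168, 146, 171, 191, 184, 179, 177, 174, 173, 169, 163, 165]
111 [88, 87, 88, 88, 77, 73, 79, 100, 145, 169, 174, 141, 62, 55, 57, 86, 159, 189, 180, 175, 171, 169, 164, 164]
112 [87, 87, 89, 82, 73, 80, 80, 129, 172, 164, 150, 99, 45, 54, 56, 53, 63, 116, 168, 179, 167, 162, 163, 166]
113 [88, 89, 85, 76, 82, 82, 131, 180, 175, 160, 153, 143, 94, 58, 51, 52, 51, 46, 74, 141, 164, 165, 167, 172]
114 [89, 86, 77, 81, 77, 105, 152, 167, 170
[... 4511 characters left out ...]
, 23, 17, 218], [407, 65, 21, 38, 360], [429, 69, 25, 21, 264], [525, 68, 56, 78, 2046], [383, 91, 12, 11, 56], [371, 93, 11, 29, 210], [396, 96, 9, 7, 47], [408, 99, 44, 47, 612], [403, 104, 9, 8, 30], [241, 116, 12, 24, 85], [404, 131, 15, 15, 108], [272, 134, 142, 35, 2064], [413, 138, 115, 81, 1952], [290, 174, 48, 35, 419], [418, 190, 28, 41, 401], [348, 197, 19, 29, 266], [398, 241, 15, 12, 126]]
(array([209.08522727, 216.98863636]), array([203, 208,  12,  18, 176], dtype=int32)) (array([427.09569378, 203.13875598]), array([420, 191,  15,  25, 209], dtype=int32)) head (array([0.58431945, 0.28370021, 0.15430158]), [np.float64(0.00010232030025908051), np.float64(0.00010232030025918387)])
```

```bash
python3 -c "
from rig import *
print(sign_off())"
```

```text
the job is handed in; nothing more can be done
None
```

The job is handed in at about 33 s, with no result shown: the last images put the spatula standing head up in the crock and the steel seated in the bore, with the crock and bystanders apparently unmoved.

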